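Put the dressing supplies back in their trays

ROBOT

A 6-joint arm with a two-finger parallel gripper is mounted at the origin on a cart in front of the work surface, level with it; the furniture and walls round the work are solid. World frame = base frame: x ahead of the robot, y to its left, z up, the work surface at z = 0. Lengths are in m, angles in rad, forces in N, time in s.
With the tool pointing down it reaches from about 0.25 to 0.775 m from the base axis. Payload 8.9 kg.
Tool frame: the origin (TCP) lies at the very end of the fingers, on their centre line; the grasp point (between the pads) lies 19 mm behind it (env.grip_depth is the distance from the TCP to the grasp point, in m); z points along the fingers, y is the line along which they close (so a half turn about z gives the same grasp; the last joint's range is limited). The gripper opens to 85 mm and grips with 20 to 120 N. Pads are 22 mm wide; open, the fingers measure 114 mm over their backs; the gripper's body (76 mm by 85 mm) begins 54 mm behind the grasp point. The pads swing forward as they close: fully open they stand 13 mm farther back than shut.
Start: joints at [-1.394, 0.291, -0.153, 1.127, 0, 1.431], TCP at [0.163, -0.499, 0.231] pointing down, gripper open.
Joint ranges: [-2.52, 2.52], [-0.91, 1.74], [-1.3, 1.37], [-1.96, 2.02], [-1.52, 1.47], [-3.14, 3.14]. Speed limits (rad/s): [2.22, 2.22, 2.79, 3.14, 3.14, 3.14].

INTERFACE

Orientations are given as a rotation vector (axis times angle).
In Python, from plant import read_state, camera, workorder, env gives the robot as it stands. The module is installed in compiled form; this text tells all that it offers.
- The arm moves only by the tool send_rows, never from a script. Its argument "rows" is a list of rows, each an object of numbers: "rx", "ry", "rz": the turn, a rotation vector about the tool's x, y, z in degrees; "dx", "dy", "dz": the shift along the tool's x, y, z in mm; "gripper": the finger opening in mm, from 0 to 85.4. A call has 1 to 20 rows; each row is the pose to reach, as a shift and turn from the pose commanded when the call began, along the tool's axes at that moment; what a row does not reach only later rows make up. A row lasts 1/10 s, in which the tool goes at most 50 mm and 8.59 degrees, less where a joint would pass 70% of its speed; a pose out of reach is approached as far as the arm can. A call with a gripper value outside its range is refused whole. The fingers move at their own pace and stop on an object; the grip force is fixed at half the most. Time passes only in rows, so rows that repeat a pose let the fingers close. It gives the time, the measured TCP pose, the force, the opening and the grip force at its end, in the units of the state.
- read_state(): the state, without advancing time (a new reading comes with each control period).
- camera(name): name is "scene" or "side" or "wrist"; returns a dict with "image" (400x640x3 uint8, blue, green, red), "intrinsics" (3x3 intrinsics, pixels), "pose" (4x4, takes a point from camera to world coordinates); the wrist camera has in their place "hand_eye" (4x4, takes a point from camera to tool coordinates, whose origin is the TCP and whose axes are the flange's). Camera axes: x right, y up, looking along -z (the intrinsics and any distortion apply to the point x, -y, -z); pixel columns grow to the right and rows downward; lengths in m; the calibration is good to about 2 mm. A picture is of the moment at which its call begins: read the wrist's pose just before it. There is no depth.
- workorder.sign_off(): hands the job in; it is judged then, once.
The state is a dict: "t": time; "joint_pos": joint angles; "qd": joint speeds; "effort": joint torques, N m; "tcp_pos": TCP position; "orientation": TCP orientation; "wrist_force": force on the tool from outside, world axes, zero at the start; "ft_torque": the same for the moment, N m; "grip_width": finger opening in m; "grip_force": force on a finger pad.
Only numpy, scipy, OpenCV 4.12 (cv2) and the standard library are available. Lean on these libraries where they do the work, as an engineer would, in place of code of your own. Each camera call takes 0.05 s, during which the arm holds its last target. There are 200 camera calls.

TASK

On the small desk in front of you, pick the four dressing supplies (dropper bottle, iodine bottle, roll of plaster, cotton jar) out of the other clutter and set each one down flat, inside the rim of its own round tray: the widest thing goes in the widest tray, the next widest in the next, and so on down to the slim dropper bottle in the smallest. Do not let a bottle or the jar fall over on the way, and leave the eraser and the pen lying where they are.

Things in the scene. Friction and masses are not known exactly. Their poses are not given: they have to be found in the camera images.
- dropper_bottle: small brown glass dropper bottle with a grey rubber teat, standing on the desk: body 25 mm in diameter up to 50 mm height, teat and cap 18 mm in diameter above, 80 mm high in all, about 30 g. Grasp the body. Origin: centre of its underside; z up along its axis
- iodine_bottle: larger brown glass bottle with a pale label and a black dropper cap, standing on the desk: body 34 mm in diameter up to 65 mm height, tapering to the narrower cap above, 102 mm high in all, about 90 g. Grasp the body. Origin: centre of its underside; z up along its axis
- plaster_roll: skin-coloured roll of sticking plaster lying flat on the desk: 52 mm in diameter, 25 mm high, about 30 g. Origin: centre of its underside; z up along its axis
- cotton_jar: round glass jar of cotton balls with a steel lid (fixed on), standing on the desk: body 66 mm in diameter up to 96 mm height, lid and knob above to 121 mm, about 260 g. Grasp the body. Origin: centre of its underside; z up along its axis
- tray_smallest: round shallow steel tray with a dark rubber inlay, fixed to the desk; inside diameter 41 mm, outside 47 mm, rim top 11 mm and inner floor 3 mm above the desk. Origin: centre of its underside, on the desk; z up. It is for the dropper bottle (the smallest of the four trays)
- tray_second: round shallow steel tray with a dark rubber inlay, fixed to the desk; inside diameter 54 mm, outside 60 mm, rim top 11 mm and inner floor 3 mm above the desk. Origin: centre of its underside, on the desk; z up. It is for the iodine bottle (the second smallest of the four trays)
- tray_third: round shallow steel tray with a dark rubber inlay, fixed to the desk; inside diameter 72 mm, outside 78 mm, rim top 11 mm and inner floor 3 mm above the desk. Origin: centre of its underside, on the desk; z up. It is for the plaster roll (the second largest of the four trays)
- tray_largest: round shallow steel tray with a dark rubber inlay, fixed to the desk; inside diameter 90 mm, outside 96 mm, rim top 11 mm and inner floor 3 mm above the desk. Origin: centre of its underside, on the desk; z up. It is for the cotton jar (the largest of the four trays)
- eraser: white and blue eraser lying loose among the things, 20 x 42 x 13 mm; leave it alone. Origin: centre of its underside; y along its length
- pen: white and blue ball pen lying loose among the things, 9 mm thick and 142 mm long; leave it alone. Origin: on its underside near mid-length; y along its length
There are look-alikes about, which are no part of the job. What is shaped like the cotton_jar but turquoise is not meant. What is shaped like the tray_second but green is not meant.

How it is judged:
By the outcome, as a careful person would: the job done as asked, in the order asked, and still so for the second after the job is handed in, with the robot touching nothing.
It also fails if it takes over 115 s, if anything falls off the work surface, if the arm or the gripper's body presses on something with over 40 N, if the wrist force passes 120 N, or if a joint passes its speed limit or range.

## Working session

There is one attempt and no reset: what is moved stays moved. The work goes in short steps, Python scripts to look and compute and a tool call to move; the robot and the scene stay as the last step left them, time stands still between calls to the robot, and variables do not carry over. Pictures are saved under pics/ and viewed, at most 14 in all, crops included, and the job is handed in when it is done.

Besides the shell and the picture viewer there is one more tool, called after "Call:" as name(argument=value, ...) on one line, values as JSON. send_rows: Moves the arm, as the interface text tells. Its arguments: {"type":"object","properties":{"rows":{"type":"array","items":{"type":"object","properties":{"rx":{"type":"number"},"ry":{"type":"number"},"rz":{"type":"number"},"dx":{"type":"number"},"dy":{"type":"number"},"dz":{"type":"number"},"gripper":{"type":"number"}}}}},"required":["rows"]}

```bash
mkdir -p pics; python3 - <<'E'
from plant import read_state, camera, workorder, env
import cv2,numpy as np
for n in ("scene","side"):
    c=camera(n); cv2.imwrite(f"pics/{n}0.png",c["image"]); print(n,c["intrinsics"].round(1).tolist(),c["pose"].round(3).tolist(),[k for k in c])
s=read_state(); c=camera("wrist"); cv2.imwrite("pics/wrist0.png",c["image"]); print(c["hand_eye"].round(4).tolist(),c["intrinsics"].tolist(),s)
E
```

```text
scene [[420.7, 0.0, 313.9], [0.0, 420.7, 206.2], [0.0, 0.0, 1.0]] [[0.594, 0.442, -0.673, -0.187], [-0.804, 0.35, -0.48, -0.461], [0.023, 0.826, 0.563, 0.577], [0.0, 0.0, 0.0, 1.0]] ['image', 'intrinsics', 'pose']
side [[481.5, 0.0, 318.6], [0.0, 481.5, 207.8], [0.0, 0.0, 1.0]] [[0.962, 0.169, -0.213, 0.215], [-0.272, 0.623, -0.734, -0.861], [0.008, 0.764, 0.645, 0.787], [0.0, 0.0, 0.0, 1.0]] ['image', 'intrinsics', 'pose']
[[-0.0006, 0.9563, 0.2924, 0.0737], [1.0, 0.001, -0.0012, 0.0003], [-0.0015, 0.2924, -0.9563, -0.1423], [0.0, 0.0, 0.0, 1.0]] [[305.3734944952252, 0.0, 318.54414488285016], [0.0, 305.3734944952252, 195.6979598238213], [0.0, 0.0, 1.0]] {'t': 0.1, 'joint_pos': array([-1.39428732e+00,  2.91217007e-01, -1.54044379e-01,  1.12669614e+00,
        2.75227701e-05,  1.43147998e+00]), 'qd': array([ 1.07593368e-05, -2.27019092e-03,  2.58769708e-03, -9.45638732e-04,
       -1.28458890e-03,  1.92253320e-03]), 'effort': array([ 1.46780549e-03, -5.37976098e+01,  3.31919038e+01,  9.20457562e-03,
       -1.78094024e-04, -2.04817837e-06]), 'tcp_pos': array([ 0.16300103, -0.49864781,  0.23079575]), 'orientation': array([-3.10135689e+00, -4.93855394e-01, -9.30372631e-06]), 'wrist_force': array([ 0.06297467, -0.2676796 ,  0.14691272]), 'ft_torque': array([ 0.03146655,  0.02169614, -0.04119511]), 'grip_force': 0.0, 'grip_width': 0.08554171791399122}
```

View pics/scene0.png

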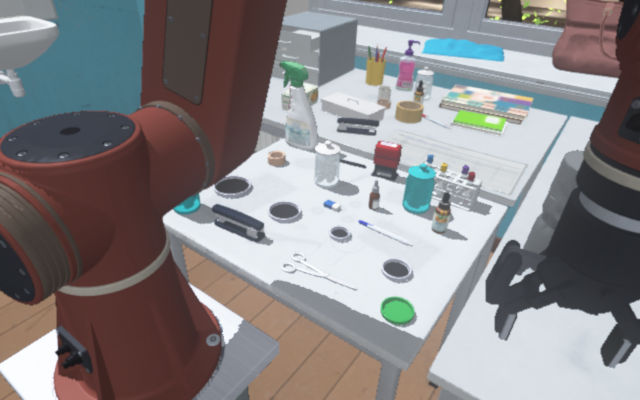

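View pics/side0.png

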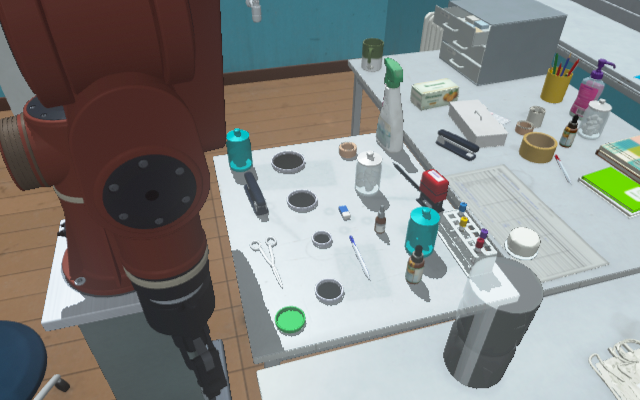

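Side view candidates:
- **Dropper:** (380,222) on the desk; a look-alike at (570,130) on the far desk.
- **Iodine:** (415,268).
- **Jar:** glass one at (368,175). Turquoise ones at (239,150) and (422,232), plus a far one at (594,118), are not meant.
- **Roll:** (347,150); far ones at (523,127) and (538,147).
- **Trays:** (288,161), (302,200), (321,239), (328,290). The green one at (290,320) is not meant.

Next I check these in one close crop and measure them.

```bash
cat > h.py <<'E'
import numpy as np,cv2
from plant import read_state,camera
from scipy.spatial.transform import Rotation as R
def get(n):
    s=read_state(); c=camera(n)
    if n=="wrist":
        T=np.eye(4);T[:3,:3]=R.from_rotvec(s["orientation"]).as_matrix();T[:3,3]=s["tcp_pos"]
        c["pose"]=T@c["hand_eye"]
    return c
def ray(c,u,v):
    K=c["intrinsics"];d=np.array([(u-K[0,2])/K[0,0],-(v-K[1,2])/K[1,1],-1.]);return c["pose"][:3,3],c["pose"][:3,:3]@d
def onz(c,u,v,z):
    o,d=ray(c,u,v);return (o+d*(z-o[2])/d[2])[:2]
def proj(c,p):
    q=c["pose"][:3,:3].T@(np.asarray(p)-c["pose"][:3,3]);K=c["intrinsics"]
    return K[0,0]*q[0]/-q[2]+K[0,2],K[1,1]*-q[1]/-q[2]+K[1,2]
E
python3 - <<'E'
from h import *
c=get("side");im=c["image"]
cv2.imwrite("pics/side_crop.png",cv2.resize(im[120:340,220:460],None,fx=2.7,fy=2.7,interpolation=cv2.INTER_CUBIC))
hsv=cv2.cvtColor(im,cv2.COLOR_BGR2HSV)
dark=((hsv[...,2]<110)).astype(np.uint8)
n,l,st,ce=cv2.connectedComponentsWithStats(dark)
for i in range(1,n):
    x,y,w,h,a=st[i]
    if a>40 and 220<x<460 and 120<y<340:
        ys,xs=np.where(l==i)
        P=np.array([onz(c,u,v,.005) for u,v in zip(xs,ys)])
        print(ce[i].round(1),a,P.mean(0).round(4),(np.ptp(P,axis=0)).round(4))
E
```

```text
[459.3 140.7] 292 [0.9696 0.2194] [0.0844 0.1409]
[415.2 154.3] 113 [0.8098 0.1874] [0.0116 0.1817]
[248.4 147.1] 74 [0.3491 0.3498] [0.0177 0.1133]
[455.5 149.8] 248 [0.9345 0.1773] [0.0807 0.1168]
[287.5 160.8] 356 [0.4444 0.2502] [0.0817 0.0774]
[430.6 193.3] 749 [0.7721 0.0084] [0.1091 0.2266]
[254.7 193.9] 528 [0.3282 0.127 ] [0.0413 0.1873]
[301.5 199.4] 291 [0.44   0.0715] [0.0638 0.0586]
[380.1 220.8] 76 [ 0.6049 -0.059 ] [0.0355 0.0358]
[433.7 230.6] 46 [ 0.7159 -0.1254] [0.0351 0.0447]
[321.3 238.1] 101 [ 0.4496 -0.0796] [0.0316 0.0291]
[417.2 257.8] 237 [ 0.6399 -0.1975] [0.0584 0.069 ]
[328.7 290. ] 301 [ 0.4213 -0.2342] [0.047  0.0447]
[456.7 342.2] 937 [ 0.6194 -0.4201] [0.1074 0.1106]
```

View pics/side_crop.png

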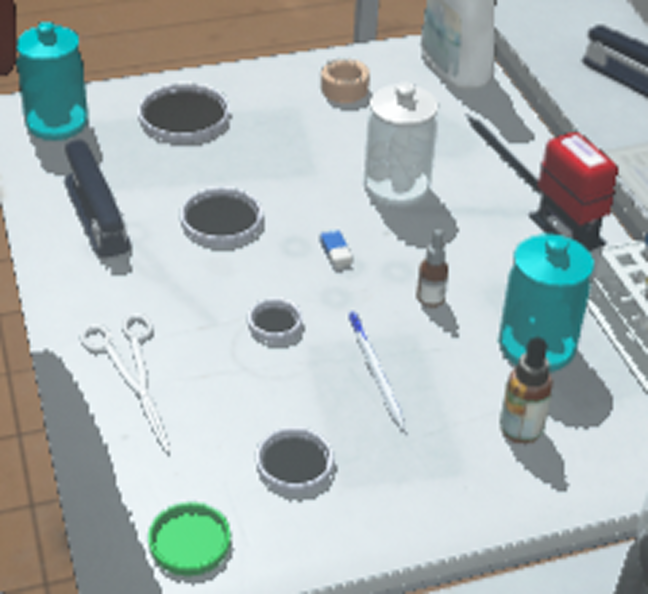

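The crop confirms the choices; all four supplies are on the small desk, and the eraser and pen lie mid-desk. Next, coarse positions and the move to an overview pose.

```bash
cat >> h.py <<'E'
def move(p,yaw):
    """dx,dy,dz (mm), rz (deg) in current tool axes to reach p with tool down, yaw deg; corrects tilt"""
    s=read_state();M=R.from_rotvec(s["orientation"])
    a=np.radians(yaw);T=np.array([[np.cos(a),np.sin(a),0],[np.sin(a),-np.cos(a),0],[0,0,-1.]])
    d=M.inv().apply(np.asarray(p)-s["tcp_pos"])*1000
    r=(M.inv()*R.from_matrix(T)).as_rotvec()*180/np.pi
    return d.round(1),r.round(2)
E
python3 - <<'E'
from h import *
c=get("side")
for n,u,v,z in [("dropper",379.6,230,0),("iodine",413.7,278.5,0),("jar",367,189,0),("jartop",368.5,153.5,.121),("roll",347.8,148.5,.025),("turq",420.6,252,0),("spray",390,146,0),("stamp",432,203,0),("eraser",344.5,212,.01),("penA",352,239,0),("penB",369,278,0),("turqL",240.5,166,0),("stapler",267,212,0)]:
    print(n,onz(c,u,v,z).round(3))
print(move([.47,-.03,.30],90))
E
```

```text
dropper [ 0.594 -0.085]
iodine [ 0.609 -0.248]
jar [0.62  0.074]
jartop [0.611 0.064]
roll [0.619 0.237]
turq [ 0.658 -0.179]
spray [0.759 0.253]
stamp [ 0.761 -0.025]
eraser [ 0.529 -0.01 ]
penA [ 0.52  -0.097]
penB [ 0.516 -0.221]
turqL [0.312 0.267]
stapler [0.346 0.052]
(array([ 437.4, -350.3,  -68.7]), array([-3.00e-02, -3.00e-02, -7.19e+01]))
```

Call:
send_rows(rows=[{"dz": -69, "gripper": 85}, {"dz": -69, "gripper": 85}, {"dx": 437, "dy": -350, "dz": -69, "rz": -72, "gripper": 85}, {"dx": 437, "dy": -350, "dz": -69, "rz": -72, "gripper": 85}, {"dx": 437, "dy": -350, "dz": -69, "rz": -72, "gripper": 85}, {"dx": 437, "dy": -350, "dz": -69, "rz": -72, "gripper": 85}, {"dx": 437, "dy": -350, "dz": -69, "rz": -72, "gripper": 85}, {"dx": 437, "dy": -350, "dz": -69, "rz": -72, "gripper": 85}, {"dx": 437, "dy": -350, "dz": -69, "rz": -72, "gripper": 85}, {"dx": 437, "dy": -350, "dz": -69, "rz": -72, "gripper": 85}, {"dx": 437, "dy": -350, "dz": -69, "rz": -72, "gripper": 85}, {"dx": 437, "dy": -350, "dz": -69, "rz": -72, "gripper": 85}, {"dx": 437, "dy": -350, "dz": -69, "rz": -72, "gripper": 85}, {"dx": 437, "dy": -350, "dz": -69, "rz": -72, "gripper": 85}, {"dx": 437, "dy": -350, "dz": -69, "rz": -72, "gripper": 85}, {"dx": 437, "dy": -350, "dz": -69, "rz": -72, "gripper": 85}, {"dx": 437, "dy": -350, "dz": -69, "rz": -72, "gripper": 85}])

```text
invalid input at $.rows[0]: expected keys rx, ry, rz, dx, dy, dz, gripper
```

```bash
python3 - <<'E'
from h import *
c=get("wrist");cv2.imwrite("pics/w1.png",c["image"]);np.save("w1.npy",c["pose"]);print(c["pose"].round(3),read_state()["tcp_pos"])
E
```

```text
[[ 0.31   0.909  0.278  0.233]
 [-0.951  0.296  0.091 -0.476]
 [ 0.001 -0.292  0.956  0.373]
 [ 0.     0.     0.     1.   ]] [ 0.16302141 -0.49888694  0.23110612]
```

View pics/w1.png

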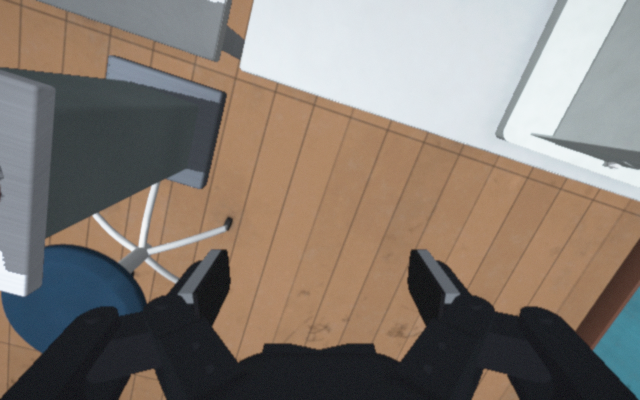

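The call was refused because every row needs all seven keys, so the arm hasn't moved; the wrist view shows only floor and the open fingers at (205,280) and (435,280). I'm resending it complete.

Call:
send_rows(rows=[{"dx": 0, "dy": 0, "dz": -69, "rx": 0, "ry": 0, "rz": 0, "gripper": 85}, {"dx": 0, "dy": 0, "dz": -69, "rx": 0, "ry": 0, "rz": 0, "gripper": 85}, {"dx": 437, "dy": -350, "dz": -69, "rx": 0, "ry": 0, "rz": -72, "gripper": 85}, {"dx": 437, "dy": -350, "dz": -69, "rx": 0, "ry": 0, "rz": -72, "gripper": 85}, {"dx": 437, "dy": -350, "dz": -69, "rx": 0, "ry": 0, "rz": -72, "gripper": 85}, {"dx": 437, "dy": -350, "dz": -69, "rx": 0, "ry": 0, "rz": -72, "gripper": 85}, {"dx": 437, "dy": -350, "dz": -69, "rx": 0, "ry": 0, "rz": -72, "gripper": 85}, {"dx": 437, "dy": -350, "dz": -69, "rx": 0, "ry": 0, "rz": -72, "gripper": 85}, {"dx": 437, "dy": -350, "dz": -69, "rx": 0, "ry": 0, "rz": -72, "gripper": 85}, {"dx": 437, "dy": -350, "dz": -69, "rx": 0, "ry": 0, "rz": -72, "gripper": 85}, {"dx": 437, "dy": -350, "dz": -69, "rx": 0, "ry": 0, "rz": -72, "gripper": 85}, {"dx": 437, "dy": -350, "dz": -69, "rx": 0, "ry": 0, "rz": -72, "gripper": 85}, {"dx": 437, "dy": -350, "dz": -69, "rx": 0, "ry": 0, "rz": -72, "gripper": 85}, {"dx": 437, "dy": -350, "dz": -69, "rx": 0, "ry": 0, "rz": -72, "gripper": 85}, {"dx": 437, "dy": -350, "dz": -69, "rx": 0, "ry": 0, "rz": -72, "gripper": 85}, {"dx": 437, "dy": -350, "dz": -69, "rx": 0, "ry": 0, "rz": -72, "gripper": 85}, {"dx": 437, "dy": -350, "dz": -69, "rx": 0, "ry": 0, "rz": -72, "gripper": 85}, {"dx": 437, "dy": -350, "dz": -69, "rx": 0, "ry": 0, "rz": -72, "gripper": 85}])

```text
t: 2.1
tcp_pos: [0.4693, -0.0318, 0.3005]
orientation: [2.222, 2.221, -0.0]
wrist_force: [-0.5, -0.4, -0.0]
grip_width: 0.085
grip_force: 0.0
```

```bash
python3 - <<'E'
from h import *
c=get("wrist");cv2.imwrite("pics/w2.png",c["image"]);np.save("w2.npy",c["pose"]);print(c["pose"].round(3),read_state()["tcp_pos"],move([.47,-.03,.30],90))
E
```

```text
[[ 1.     0.001 -0.001  0.468]
 [-0.001  0.956  0.295  0.042]
 [ 0.001 -0.294  0.956  0.443]
 [ 0.     0.     0.     1.   ]] [ 0.46937255 -0.03169156  0.30046867] (array([1.7, 0.6, 0.5]), array([ 0.01,  0.01, -0.02]))
```

View pics/w2.png

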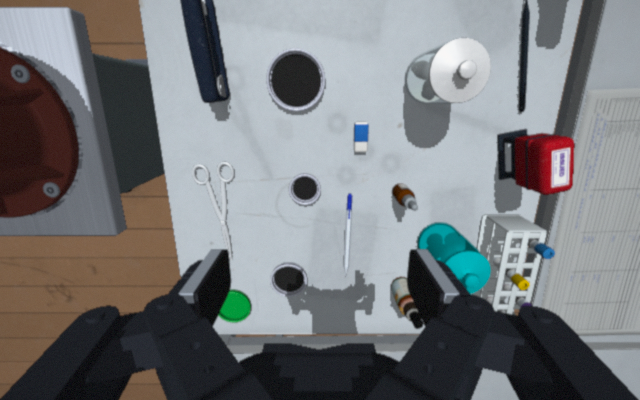

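The wrist view shows trays at (295,81), (305,189) and (290,279), jar base near (432,78), dropper base (401,190), iodine base (402,288). Next I get numbers from this view.

```bash
python3 - <<'E'
from h import *
c=get("wrist");im=c["image"];g=cv2.cvtColor(im,cv2.COLOR_BGR2HSV)
d=(g[...,2]<110).astype(np.uint8)
n,l,st,ce=cv2.connectedComponentsWithStats(d)
for name,q in dict(third=(295,81),small=(305,189),second=(288,277)).items():
    i=l[q[1],q[0]];cn,_=cv2.findContours((l==i).astype(np.uint8),0,1)
    P=np.array([onz(c,*p[0],.006) for p in max(cn,key=len)]);ctr,r=cv2.minEnclosingCircle(P.astype(np.float32))
    print(name,st[i],np.round(ctr,4),round(r*2,4), P.mean(0).round(4))
# objects: several candidate points
for n,u,v,z in [("jarknob",467,70,.118),("jarbase",432,78,0),("dropper teat top",410,204,.08),("dropper base",401,190,0),("iodine base",401,286,0),("iodine cap top",417,323,.102),("turqknob",475,283,.118)]:
    print(n,onz(c,u,v,z).round(4))
def crop(x0,y0,x1,y1):return cv2.resize(im[y0:y1,x0:x1],(400,300),interpolation=cv2.INTER_CUBIC)
m=np.vstack([np.hstack([crop(384,20,512,116),crop(370,170,434,218)]),np.hstack([crop(370,265,450,325),crop(250,40,346,112)])])
cv2.imwrite("pics/w2c.png",m)
E
```

```text
third [ 271   52   50   55 2191] [0.4376 0.071 ] 0.0695 [0.438  0.0715]
small [292 177  25  23 449] [ 0.4478 -0.0799] 0.0371 [ 0.4478 -0.0798]
second [ 274  267  100   76 3125] [ 0.4696 -0.2847] 0.1911 [ 0.4831 -0.2933]
jarknob [0.6156 0.0723]
jarbase [0.623 0.073]
dropper teat top [ 0.5835 -0.0803]
dropper base [ 0.5934 -0.085 ]
iodine base [ 0.6065 -0.2519]
iodine cap top [ 0.6006 -0.2412]
turqknob [ 0.6598 -0.1693]
```

View pics/w2c.png

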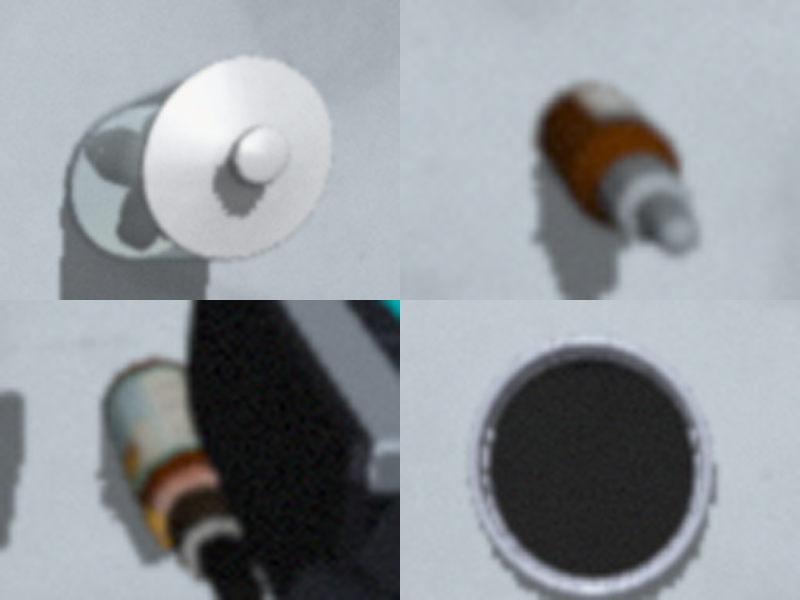

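Jar ≈ (0.617, 0.072), dropper ≈ (0.591, −0.086), iodine ≈ (0.608, −0.252). I move above the jar, closing along x, and look.

Call:
send_rows(rows=[{"dx": 50, "dy": 73, "dz": 50, "rx": 0, "ry": 0, "rz": 0, "gripper": 85}, {"dx": 103, "dy": 147, "dz": 90, "rx": 0, "ry": 0, "rz": 0, "gripper": 85}, {"dx": 103, "dy": 147, "dz": 130, "rx": 0, "ry": 0, "rz": 0, "gripper": 85}, {"dx": 103, "dy": 147, "dz": 130, "rx": 0, "ry": 0, "rz": 0, "gripper": 85}, {"dx": 103, "dy": 147, "dz": 130, "rx": 0, "ry": 0, "rz": 0, "gripper": 85}, {"dx": 103, "dy": 147, "dz": 130, "rx": 0, "ry": 0, "rz": 0, "gripper": 85}, {"dx": 103, "dy": 147, "dz": 130, "rx": 0, "ry": 0, "rz": 0, "gripper": 85}])

```text
t: 2.9
tcp_pos: [0.6161, 0.0721, 0.1703]
orientation: [-2.219, -2.223, 0.001]
wrist_force: [0.2, 0.5, 0.2]
grip_width: 0.0848
grip_force: 0.0
```

```bash
python3 - <<'E'
from h import *
c=get("wrist");im=c["image"];cv2.imwrite("pics/w3.png",im);s=get("side");cv2.imwrite("pics/s3.png",s["image"])
print([np.round(proj(c,p)) for p in [(.617,.072,.121),(.619,.237,.025),(.4425,.25,.005)]],move([.617,.072,.054],90))
E
```

```text
[array([321., 217.]), array([323., -15.]), array([118., -24.])] (array([  0.2,   0.3, 117.7]), array([0.08, 0.01, 0.04]))
```

View pics/w3.png

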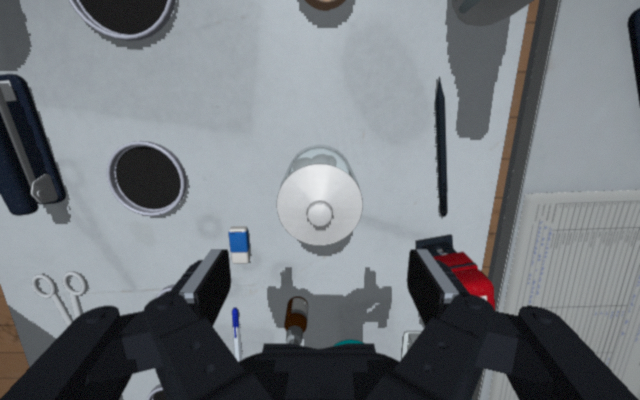

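The knob sits at (319,213), about 2 mm from prediction, so I correct by 2 mm, descend and grip.

Call:
send_rows(rows=[{"dx": 2, "dy": -1, "dz": 40, "rx": 0, "ry": 0, "rz": 0, "gripper": 85}, {"dx": 2, "dy": -1, "dz": 80, "rx": 0, "ry": 0, "rz": 0, "gripper": 85}, {"dx": 2, "dy": -1, "dz": 116, "rx": 0, "ry": 0, "rz": 0, "gripper": 85}, {"dx": 2, "dy": -1, "dz": 116, "rx": 0, "ry": 0, "rz": 0, "gripper": 85}, {"dx": 2, "dy": -1, "dz": 116, "rx": 0, "ry": 0, "rz": 0, "gripper": 85}, {"dx": 2, "dy": -1, "dz": 116, "rx": 0, "ry": 0, "rz": 0, "gripper": 50}, {"dx": 2, "dy": -1, "dz": 116, "rx": 0, "ry": 0, "rz": 0, "gripper": 50}, {"dx": 2, "dy": -1, "dz": 116, "rx": 0, "ry": 0, "rz": 0, "gripper": 50}, {"dx": 2, "dy": -1, "dz": 116, "rx": 0, "ry": 0, "rz": 0, "gripper": 50}, {"dx": 2, "dy": -1, "dz": 116, "rx": 0, "ry": 0, "rz": 0, "gripper": 50}, {"dx": 2, "dy": -1, "dz": 116, "rx": 0, "ry": 0, "rz": 0, "gripper": 50}, {"dx": 2, "dy": -1, "dz": 116, "rx": 0, "ry": 0, "rz": 0, "gripper": 50}])

```text
t: 4.2
tcp_pos: [0.6172, 0.0745, 0.0576]
orientation: [2.217, 2.221, 0.004]
wrist_force: [-3.8, -0.9, 10.8]
grip_width: 0.0635
grip_force: 64.3
```

Call:
send_rows(rows=[{"dx": 0, "dy": 0, "dz": -20, "rx": 0, "ry": 0, "rz": 0, "gripper": 50}, {"dx": 0, "dy": 0, "dz": -50, "rx": 0, "ry": 0, "rz": 0, "gripper": 50}, {"dx": 0, "dy": 0, "dz": -80, "rx": 0, "ry": 0, "rz": 0, "gripper": 50}, {"dx": 30, "dy": -30, "dz": -80, "rx": 0, "ry": 0, "rz": 0, "gripper": 50}, {"dx": 60, "dy": -60, "dz": -80, "rx": 0, "ry": 0, "rz": 0, "gripper": 50}, {"dx": 80, "dy": -85, "dz": -80, "rx": 0, "ry": 0, "rz": 0, "gripper": 50}, {"dx": 90, "dy": -100, "dz": -80, "rx": 0, "ry": 0, "rz": 0, "gripper": 50}, {"dx": 90, "dy": -100, "dz": -80, "rx": 0, "ry": 0, "rz": 0, "gripper": 50}, {"dx": 90, "dy": -100, "dz": -80, "rx": 0, "ry": 0, "rz": 0, "gripper": 50}, {"dx": 90, "dy": -100, "dz": -80, "rx": 0, "ry": 0, "rz": 0, "gripper": 50}])

```text
t: 5.2
tcp_pos: [0.5166, 0.1641, 0.1351]
orientation: [2.219, 2.222, 0.002]
wrist_force: [-0.4, 0.2, -3.0]
grip_width: 0.0639
grip_force: 68.4
```

```bash
python3 - <<'E'
from h import *
c=get("wrist");im=c["image"];cv2.imwrite("pics/w4.png",im);np.save("w4.npy",c["pose"])
print([np.round(proj(c,p)) for p in [(.619,.237,.025),(.4425,.25,.005)]],read_state()["tcp_pos"])
g=cv2.cvtColor(im,cv2.COLOR_BGR2HSV);d=(g[...,2]<110).astype(np.uint8)
n,l,st,ce=cv2.connectedComponentsWithStats(d)
for i in range(1,n):
    if st[i][4]>300 and st[i][1]<150:
        cn,_=cv2.findContours((l==i).astype(np.uint8),0,1);P=np.array([onz(c,*p[0],.006) for p in max(cn,key=len)]);ctr,r=cv2.minEnclosingCircle(P.astype(np.float32));print(st[i],np.round(ctr,4),round(2*r,4))
E
```

```text
[array([448., 103.]), array([231.,  87.])] [0.51650907 0.16396197 0.13479802]
[    0     0   132   173 12632] [0.3006 0.2453] 0.1499
[    0     0   640   400 82626] [0.5088 0.0294] 0.7671
[ 175   29  108  112 9203] [0.441  0.2489] 0.0898
[430  62  45  38 969] [0.628  0.2519] 0.0374
[ 410   65   55   68 1074] [0.6162 0.2403] 0.0602
[215  90  74  63 405] [0.4579 0.2238] 0.0809
```

View pics/w4.png

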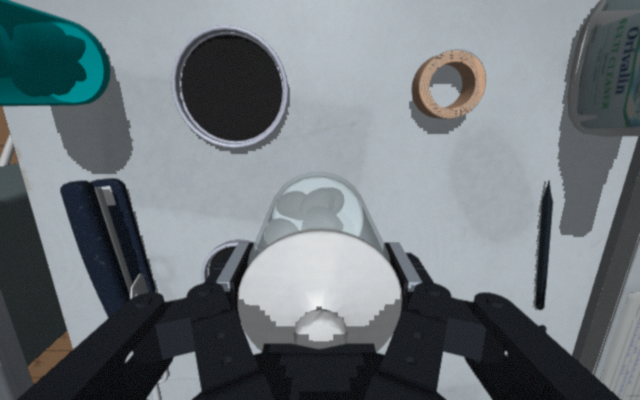

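Jar is held upright; largest tray centre (228,87) → (0.441, 0.249), inside diameter 90 mm matches. I carry it over, lower and release.

Call:
send_rows(rows=[{"dx": 30, "dy": -25, "dz": 0, "rx": 0, "ry": 0, "rz": 0, "gripper": 50}, {"dx": 60, "dy": -55, "dz": 0, "rx": 0, "ry": 0, "rz": 0, "gripper": 50}, {"dx": 85, "dy": -75, "dz": 10, "rx": 0, "ry": 0, "rz": 0, "gripper": 50}, {"dx": 85, "dy": -75, "dz": 30, "rx": 0, "ry": 0, "rz": 0, "gripper": 50}, {"dx": 85, "dy": -75, "dz": 50, "rx": 0, "ry": 0, "rz": 0, "gripper": 50}, {"dx": 85, "dy": -75, "dz": 62, "rx": 0, "ry": 0, "rz": 0, "gripper": 50}, {"dx": 85, "dy": -75, "dz": 68, "rx": 0, "ry": 0, "rz": 0, "gripper": 50}, {"dx": 85, "dy": -75, "dz": 72, "rx": 0, "ry": 0, "rz": 0, "gripper": 50}, {"dx": 85, "dy": -75, "dz": 73, "rx": 0, "ry": 0, "rz": 0, "gripper": 50}, {"dx": 85, "dy": -75, "dz": 73, "rx": 0, "ry": 0, "rz": 0, "gripper": 50}])

```text
t: 6.25
tcp_pos: [0.4408, 0.2493, 0.0617]
orientation: [2.22, 2.223, 0.001]
wrist_force: [-0.9, -0.1, -2.5]
grip_width: 0.0635
grip_force: 68.3
```

Call:
send_rows(rows=[{"dx": 0, "dy": 0, "dz": 1, "rx": 0, "ry": 0, "rz": 0, "gripper": 50}, {"dx": 0, "dy": 0, "dz": 2, "rx": 0, "ry": 0, "rz": 0, "gripper": 50}, {"dx": 0, "dy": 0, "dz": 2, "rx": 0, "ry": 0, "rz": 0, "gripper": 50}])

```text
t: 6.55
tcp_pos: [0.4408, 0.2496, 0.0607]
orientation: [2.219, 2.223, 0.003]
wrist_force: [-3.6, -1.9, 10.6]
grip_width: 0.0634
grip_force: 69.8
```

Call:
send_rows(rows=[{"dx": 0, "dy": 0, "dz": 1, "rx": 0, "ry": 0, "rz": 0, "gripper": 85}, {"dx": 0, "dy": 0, "dz": 0, "rx": 0, "ry": 0, "rz": 0, "gripper": 85}, {"dx": 0, "dy": 0, "dz": 0, "rx": 0, "ry": 0, "rz": 0, "gripper": 85}, {"dx": 0, "dy": 0, "dz": 0, "rx": 0, "ry": 0, "rz": 0, "gripper": 85}, {"dx": 0, "dy": 0, "dz": 0, "rx": 0, "ry": 0, "rz": 0, "gripper": 85}, {"dx": 0, "dy": 0, "dz": -30, "rx": 0, "ry": 0, "rz": 0, "gripper": 85}, {"dx": 0, "dy": 0, "dz": -70, "rx": 0, "ry": 0, "rz": 0, "gripper": 85}, {"dx": 0, "dy": 0, "dz": -110, "rx": 0, "ry": 0, "rz": 0, "gripper": 85}, {"dx": -50, "dy": 90, "dz": -110, "rx": 0, "ry": 0, "rz": 0, "gripper": 85}, {"dx": -90, "dy": 178, "dz": -110, "rx": 0, "ry": 0, "rz": 0, "gripper": 85}, {"dx": -90, "dy": 178, "dz": -110, "rx": 0, "ry": 0, "rz": 0, "gripper": 85}, {"dx": -90, "dy": 178, "dz": -110, "rx": 0, "ry": 0, "rz": 0, "gripper": 85}, {"dx": -90, "dy": 178, "dz": -110, "rx": 0, "ry": 0, "rz": 0, "gripper": 85}, {"dx": -90, "dy": 178, "dz": -110, "rx": 0, "ry": 0, "rz": 0, "gripper": 85}, {"dx": -90, "dy": 178, "dz": -110, "rx": 0, "ry": 0, "rz": 0, "gripper": 85}])

```text
t: 8.05
tcp_pos: [0.6174, 0.16, 0.1691]
orientation: [-2.219, -2.223, 0.001]
wrist_force: [-1.0, -0.3, 0.7]
grip_width: 0.085
grip_force: 0.0
```

```bash
python3 - <<'E'
from h import *
c=get("wrist");im=c["image"];cv2.imwrite("pics/w5.png",im)
g=cv2.cvtColor(im,cv2.COLOR_BGR2HSV);d=((g[...,0]<18)&(g[...,1]>60)&(g[...,2]>80)).astype(np.uint8)
n,l,st,ce=cv2.connectedComponentsWithStats(d)
for i in range(1,n):
    if st[i][4]>300:
        cn,_=cv2.findContours((l==i).astype(np.uint8),0,1);k=max(cn,key=len)
        for z in (0,.025):
            P=np.array([onz(c,*p[0],z) for p in k]);ctr,r=cv2.minEnclosingCircle(P.astype(np.float32));print(st[i],z,np.round(ctr,4),round(2*r,4),P.min(0).round(4),P.max(0).round(4))
s=get("side")["image"]
cv2.imwrite("pics/m5.png",np.hstack([cv2.resize(im,(480,300)),cv2.resize(s[100:240,220:369],(319,300))]))
print(move([.617,.24,.1],90))
E
```

```text
[ 295   52   57   60 1296] 0 [0.6212 0.2521] 0.0549 [0.5939 0.2255] [0.6477 0.2785]
[ 295   52   57   60 1296] 0.025 [0.6208 0.2507] 0.0505 [0.5958 0.2262] [0.6452 0.2749]
[ 477  122   39  176 1297] 0 [0.8097 0.114 ] 0.2027 [0.8045 0.0127] [0.8127 0.2153]
[ 477  122   39  176 1297] 0.025 [0.7942 0.1237] 0.1864 [0.7894 0.0305] [0.797  0.2168]
[   0  324   27   74 1243] 0 [ 0.2149 -0.0853] 0.1271 [ 0.1908 -0.1441] [ 0.2408 -0.0266]
[   0  324   27   74 1243] 0.025 [ 0.2471 -0.0597] 0.1169 [ 0.225  -0.1137] [ 0.271  -0.0056]
(array([79.6, -0.1, 69.6]), array([-0.02, -0.01,  0.16]))
```

View pics/m5.png

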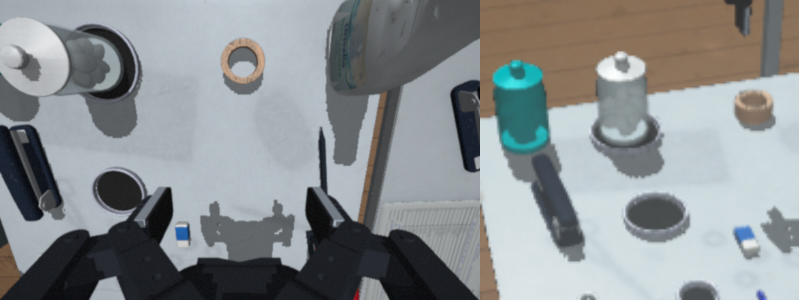

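The jar stands in the largest tray. Roll ring centre in the wrist view is at (324,82) → (0.6205, 0.2505). The spray bottle is near, so I turn the closing line to y with the camera away from it, and descend.

Call:
send_rows(rows=[{"dx": 20, "dy": 3, "dz": 0, "rx": 0, "ry": 0, "rz": -90, "gripper": 85}, {"dx": 40, "dy": 3, "dz": 0, "rx": 0, "ry": 0, "rz": -90, "gripper": 85}, {"dx": 60, "dy": 3, "dz": 0, "rx": 0, "ry": 0, "rz": -90, "gripper": 85}, {"dx": 90, "dy": 3, "dz": 0, "rx": 0, "ry": 0, "rz": -90, "gripper": 85}, {"dx": 90, "dy": 3, "dz": 0, "rx": 0, "ry": 0, "rz": -90, "gripper": 85}, {"dx": 90, "dy": 3, "dz": 0, "rx": 0, "ry": 0, "rz": -90, "gripper": 85}, {"dx": 90, "dy": 3, "dz": 20, "rx": 0, "ry": 0, "rz": -90, "gripper": 85}, {"dx": 90, "dy": 3, "dz": 50, "rx": 0, "ry": 0, "rz": -90, "gripper": 85}, {"dx": 90, "dy": 3, "dz": 70, "rx": 0, "ry": 0, "rz": -90, "gripper": 85}, {"dx": 90, "dy": 3, "dz": 70, "rx": 0, "ry": 0, "rz": -90, "gripper": 85}, {"dx": 90, "dy": 3, "dz": 70, "rx": 0, "ry": 0, "rz": -90, "gripper": 85}, {"dx": 90, "dy": 3, "dz": 70, "rx": 0, "ry": 0, "rz": -90, "gripper": 85}, {"dx": 90, "dy": 3, "dz": 70, "rx": 0, "ry": 0, "rz": -90, "gripper": 85}])

```text
t: 9.45
tcp_pos: [0.6209, 0.2502, 0.0998]
orientation: [-0.0, 3.141, 0.0]
wrist_force: [0.3, 0.1, -0.3]
grip_width: 0.0849
grip_force: 0.0
```

```bash
python3 - <<'E'
from h import *
c=get("wrist");im=c["image"];print([np.round(proj(c,p),1) for p in [(.6205,.2505,.025)]],move([.6205,.2505,.009],180))
g=cv2.cvtColor(im,cv2.COLOR_BGR2HSV);d=((g[...,0]<18)&(g[...,1]>60)&(g[...,2]>80)).astype(np.uint8)
n,l,st,ce=cv2.connectedComponentsWithStats(d)
for i in range(1,n):
    if st[i][4]>300:
        cn,_=cv2.findContours((l==i).astype(np.uint8),0,1);k=max(cn,key=len)
        P=np.array([onz(c,*p[0],.025) for p in k]);ctr,r=cv2.minEnclosingCircle(P.astype(np.float32));print(st[i],np.round(ctr,4),round(2*r,4))
E
```

```text
[array([320.1, 206.5])] (array([ 0.6,  0.4, 90.8]), array([0.01, 0.03, 0.01]))
[  422     0   218   360 62101] [0.624  0.4322] 0.345
[ 289  169   64   68 2041] [0.6183 0.2506] 0.054
```

Call:
send_rows(rows=[{"dx": 1, "dy": 0, "dz": 35, "rx": 0, "ry": 0, "rz": 0, "gripper": 85}, {"dx": 1, "dy": 0, "dz": 65, "rx": 0, "ry": 0, "rz": 0, "gripper": 85}, {"dx": 1, "dy": 0, "dz": 85, "rx": 0, "ry": 0, "rz": 0, "gripper": 85}, {"dx": 1, "dy": 0, "dz": 91, "rx": 0, "ry": 0, "rz": 0, "gripper": 85}, {"dx": 1, "dy": 0, "dz": 91, "rx": 0, "ry": 0, "rz": 0, "gripper": 85}, {"dx": 1, "dy": 0, "dz": 91, "rx": 0, "ry": 0, "rz": 0, "gripper": 40}, {"dx": 1, "dy": 0, "dz": 91, "rx": 0, "ry": 0, "rz": 0, "gripper": 40}, {"dx": 1, "dy": 0, "dz": 91, "rx": 0, "ry": 0, "rz": 0, "gripper": 40}, {"dx": 1, "dy": 0, "dz": 91, "rx": 0, "ry": 0, "rz": 0, "gripper": 40}, {"dx": 1, "dy": 0, "dz": 91, "rx": 0, "ry": 0, "rz": 0, "gripper": 40}, {"dx": 1, "dy": 0, "dz": 91, "rx": 0, "ry": 0, "rz": 0, "gripper": 40}, {"dx": 1, "dy": 0, "dz": 91, "rx": 0, "ry": 0, "rz": 0, "gripper": 40}, {"dx": 1, "dy": 0, "dz": 91, "rx": 0, "ry": 0, "rz": 0, "gripper": 40}])

```text
t: 10.8
tcp_pos: [0.6214, 0.25, 0.0103]
orientation: [-0.002, 3.139, 0.001]
wrist_force: [-2.2, -0.2, 7.5]
grip_width: 0.0503
grip_force: 61.5
```

Call:
send_rows(rows=[{"dx": 0, "dy": 0, "dz": -20, "rx": 0, "ry": 0, "rz": 0, "gripper": 40}, {"dx": 0, "dy": 0, "dz": -50, "rx": 0, "ry": 0, "rz": 0, "gripper": 40}, {"dx": 0, "dy": 0, "dz": -80, "rx": 0, "ry": 0, "rz": 0, "gripper": 40}, {"dx": 25, "dy": -25, "dz": -80, "rx": 0, "ry": 0, "rz": 0, "gripper": 40}, {"dx": 55, "dy": -55, "dz": -80, "rx": 0, "ry": 0, "rz": 0, "gripper": 40}, {"dx": 85, "dy": -85, "dz": -80, "rx": 0, "ry": 0, "rz": 0, "gripper": 40}, {"dx": 115, "dy": -115, "dz": -80, "rx": 0, "ry": 0, "rz": 0, "gripper": 40}, {"dx": 145, "dy": -145, "dz": -80, "rx": 0, "ry": 0, "rz": 0, "gripper": 40}, {"dx": 170, "dy": -168, "dz": -80, "rx": 0, "ry": 0, "rz": 0, "gripper": 40}, {"dx": 183, "dy": -179, "dz": -80, "rx": 0, "ry": 0, "rz": 0, "gripper": 40}, {"dx": 183, "dy": -179, "dz": -80, "rx": 0, "ry": 0, "rz": 0, "gripper": 40}, {"dx": 183, "dy": -179, "dz": -60, "rx": 0, "ry": 0, "rz": 0, "gripper": 40}, {"dx": 183, "dy": -179, "dz": -40, "rx": 0, "ry": 0, "rz": 0, "gripper": 40}, {"dx": 183, "dy": -179, "dz": -40, "rx": 0, "ry": 0, "rz": 0, "gripper": 40}])

```text
t: 12.2
tcp_pos: [0.4373, 0.0707, 0.0472]
orientation: [0.003, -3.14, -0.0]
wrist_force: [0.5, -0.4, -1.0]
grip_width: 0.0501
grip_force: 62.3
```

```bash
python3 - <<'E'
from h import *
c=get("wrist");im=c["image"];s=get("side")["image"]
print([np.round(proj(c,p)) for p in [(.438,.071,.005)]],move([.438,.071,.0133],180))
cv2.imwrite("pics/m6.png",np.hstack([cv2.resize(im,(480,300)),cv2.resize(s[120:260,220:369],(319,300))]))
E
```

```text
[array([320., 225.])] (array([ 0.2,  0.3, 35.5]), array([0.01, 0.01, 0.11]))
```

View pics/m6.png

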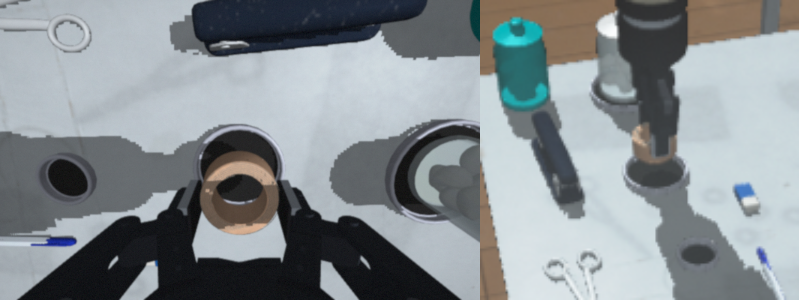

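The roll is held level and centred over the third tray, so I lower it to contact and release.

Call:
send_rows(rows=[{"dx": 0, "dy": 0, "dz": 12, "rx": 0, "ry": 0, "rz": 0, "gripper": 40}, {"dx": 0, "dy": 0, "dz": 24, "rx": 0, "ry": 0, "rz": 0, "gripper": 40}, {"dx": 0, "dy": 0, "dz": 32, "rx": 0, "ry": 0, "rz": 0, "gripper": 40}, {"dx": 0, "dy": 0, "dz": 35, "rx": 0, "ry": 0, "rz": 0, "gripper": 40}, {"dx": 0, "dy": 0, "dz": 36, "rx": 0, "ry": 0, "rz": 0, "gripper": 40}, {"dx": 0, "dy": 0, "dz": 36, "rx": 0, "ry": 0, "rz": 0, "gripper": 40}])

```text
t: 12.9
tcp_pos: [0.438, 0.0705, 0.0133]
orientation: [-0.003, 3.141, 0.0]
wrist_force: [-2.6, 0.8, 7.8]
grip_width: 0.05
grip_force: 63.3
```

Call:
send_rows(rows=[{"dx": 0, "dy": 0, "dz": -1, "rx": 0, "ry": 0, "rz": 0, "gripper": 85}, {"dx": 0, "dy": 0, "dz": -1, "rx": 0, "ry": 0, "rz": 0, "gripper": 85}, {"dx": 0, "dy": 0, "dz": -1, "rx": 0, "ry": 0, "rz": 0, "gripper": 85}, {"dx": 0, "dy": 0, "dz": -1, "rx": 0, "ry": 0, "rz": 0, "gripper": 85}, {"dx": 0, "dy": 0, "dz": -1, "rx": 0, "ry": 0, "rz": 0, "gripper": 85}, {"dx": 0, "dy": 0, "dz": -1, "rx": 0, "ry": 0, "rz": 0, "gripper": 85}, {"dx": 0, "dy": 0, "dz": -50, "rx": 0, "ry": 0, "rz": 0, "gripper": 85}, {"dx": 0, "dy": 0, "dz": -100, "rx": 0, "ry": 0, "rz": 0, "gripper": 85}, {"dx": 0, "dy": 0, "dz": -150, "rx": 0, "ry": 0, "rz": 0, "gripper": 85}, {"dx": -170, "dy": -322, "dz": -190, "rx": 0, "ry": 0, "rz": -57, "gripper": 85}, {"dx": -170, "dy": -322, "dz": -190, "rx": 0, "ry": 0, "rz": -57, "gripper": 85}, {"dx": -170, "dy": -322, "dz": -190, "rx": 0, "ry": 0, "rz": -57, "gripper": 85}, {"dx": -170, "dy": -322, "dz": -190, "rx": 0, "ry": 0, "rz": -57, "gripper": 85}, {"dx": -170, "dy": -322, "dz": -190, "rx": 0, "ry": 0, "rz": -57, "gripper": 85}, {"dx": -170, "dy": -322, "dz": -190, "rx": 0, "ry": 0, "rz": -57, "gripper": 85}, {"dx": -170, "dy": -322, "dz": -190, "rx": 0, "ry": 0, "rz": -57, "gripper": 85}, {"dx": -170, "dy": -322, "dz": -190, "rx": 0, "ry": 0, "rz": -57, "gripper": 85}, {"dx": -170, "dy": -322, "dz": -190, "rx": 0, "ry": 0, "rz": -57, "gripper": 85}, {"dx": -170, "dy": -322, "dz": -190, "rx": 0, "ry": 0, "rz": -57, "gripper": 85}, {"dx": -170, "dy": -322, "dz": -190, "rx": 0, "ry": 0, "rz": -57, "gripper": 85}])

```text
t: 14.9
tcp_pos: [0.6075, -0.2502, 0.202]
orientation: [1.502, -2.759, -0.002]
wrist_force: [0.0, 0.3, 0.7]
grip_width: 0.0851
grip_force: 0.0
```

```bash
python3 - <<'E'
from h import *
st=read_state();print(st["joint_pos"].round(2),st["tcp_pos"])
c=get("wrist");im=c["image"];s=get("side")["image"]
print([np.round(proj(c,p)) for p in [(.608,-.252,.102),(.608,-.252,.0),(.419,-.2345,.005)]],move([.608,-.252,.1],237))
cv2.imwrite("pics/m7.png",np.vstack([cv2.resize(im,(560,350)),cv2.resize(s[110:220,220:460],(560,245))]))
E
```

```text
[-0.5   0.56  0.19  1.2   0.   -1.5 ] [ 0.60750317 -0.25021857  0.20202351]
[array([317., 196.]), array([317., 170.]), array([477.,  89.])] (array([  1.5,  -1.3, 102.5]), array([0.03, 0.  , 0.16]))
```

View pics/m7.png

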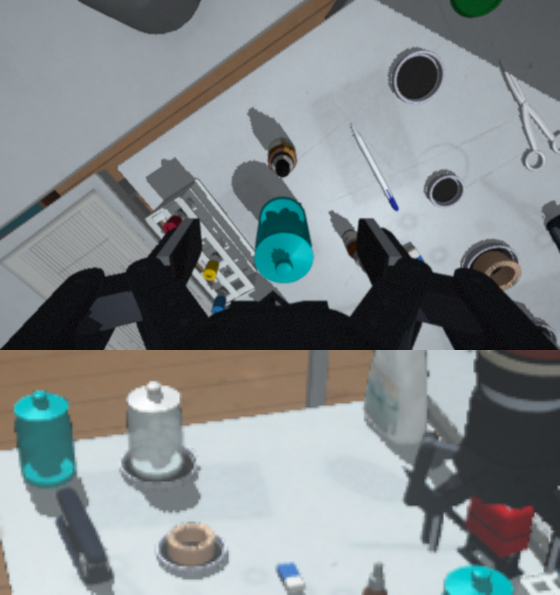

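Roll and jar both sit in their trays. The iodine cap is at (322,193) full scale against (317,196) predicted, so I shift about 4 mm, descend with a narrower opening and grip.

Call:
send_rows(rows=[{"dx": 4, "dy": 3, "dz": 40, "rx": 0, "ry": 0, "rz": 0, "gripper": 65}, {"dx": 4, "dy": 3, "dz": 70, "rx": 0, "ry": 0, "rz": 0, "gripper": 65}, {"dx": 4, "dy": 3, "dz": 70, "rx": 0, "ry": 0, "rz": 0, "gripper": 65}, {"dx": 4, "dy": 3, "dz": 70, "rx": 0, "ry": 0, "rz": 0, "gripper": 65}, {"dx": 4, "dy": 3, "dz": 70, "rx": 0, "ry": 0, "rz": 0, "gripper": 65}])

```text
t: 15.5
tcp_pos: [0.6045, -0.2534, 0.1345]
orientation: [-1.501, 2.758, -0.004]
wrist_force: [0.2, -0.4, 0.0]
grip_width: 0.0648
grip_force: 0.0
```

```bash
python3 - <<'E'
from h import *
st=read_state();print(st["tcp_pos"],st["grip_width"])
c=get("wrist");im=c["image"]
T=st["tcp_pos"];print([np.round(proj(c,(T[0],T[1],z))) for z in (0,.05,.102)],move([T[0],T[1],.034],237))
cv2.imwrite("pics/m8.png",im)
E
```

```text
[ 0.60451735 -0.2533567   0.13449862] 0.06477820605328419
[array([319., 187.]), array([319., 203.]), array([318., 230.])] (array([ -0. ,   0.4, 100.5]), array([-0.18,  0.01,  0.11]))
```

View pics/m8.png

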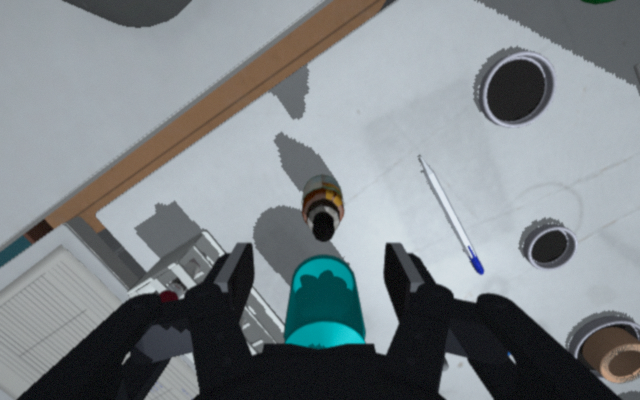

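The bottle is centred between the fingers (base ~(322,190), cap ~(323,228)), so I descend and grip.

Call:
send_rows(rows=[{"dx": 1, "dy": 2, "dz": 35, "rx": 0, "ry": 0, "rz": 0, "gripper": 65}, {"dx": 1, "dy": 2, "dz": 70, "rx": 0, "ry": 0, "rz": 0, "gripper": 65}, {"dx": 1, "dy": 2, "dz": 100, "rx": 0, "ry": 0, "rz": 0, "gripper": 65}, {"dx": 1, "dy": 2, "dz": 100, "rx": 0, "ry": 0, "rz": 0, "gripper": 65}, {"dx": 1, "dy": 2, "dz": 100, "rx": 0, "ry": 0, "rz": 0, "gripper": 20}, {"dx": 1, "dy": 2, "dz": 100, "rx": 0, "ry": 0, "rz": 0, "gripper": 20}, {"dx": 1, "dy": 2, "dz": 100, "rx": 0, "ry": 0, "rz": 0, "gripper": 20}, {"dx": 1, "dy": 2, "dz": 100, "rx": 0, "ry": 0, "rz": 0, "gripper": 20}, {"dx": 1, "dy": 2, "dz": 100, "rx": 0, "ry": 0, "rz": 0, "gripper": 20}, {"dx": 1, "dy": 2, "dz": 100, "rx": 0, "ry": 0, "rz": 0, "gripper": 20}, {"dx": 1, "dy": 2, "dz": 100, "rx": 0, "ry": 0, "rz": 0, "gripper": 20}])

```text
t: 16.65
tcp_pos: [0.6027, -0.2537, 0.0351]
orientation: [-1.5, 2.758, -0.005]
wrist_force: [-1.4, 0.7, 6.1]
grip_width: 0.0304
grip_force: 58.7
```

```bash
python3 - <<'E'
from h import *
c=get("wrist");im=c["image"];g=cv2.cvtColor(im,cv2.COLOR_BGR2HSV);d=(g[...,2]<110).astype(np.uint8)
n,l,st,ce=cv2.connectedComponentsWithStats(d)
for i in range(1,n):
    if st[i][4]>300 and st[i][0]>350:
        cn,_=cv2.findContours((l==i).astype(np.uint8),0,1);P=np.array([onz(c,*p[0],.006) for p in max(cn,key=len)]);ctr,r=cv2.minEnclosingCircle(P.astype(np.float32));print(st[i],np.round(ctr,4),round(2*r,4))
print(move([.419,-.2345,.1],237))
E
```

```text
[ 558    0   82  139 2949] [ 0.4323 -0.2515] 0.0699
[ 584   36   56  103 4625] [ 0.4205 -0.2335] 0.054
[608 278  32  61 974] [ 0.4604 -0.0968] 0.0473
(array([ 83.7, 164.4, -65.6]), array([-0.23,  0.02,  0.1 ]))
```

Call:
send_rows(rows=[{"dx": 0, "dy": 0, "dz": -20, "rx": 0, "ry": 0, "rz": 0, "gripper": 20}, {"dx": 0, "dy": 0, "dz": -50, "rx": 0, "ry": 0, "rz": 0, "gripper": 20}, {"dx": 0, "dy": 0, "dz": -70, "rx": 0, "ry": 0, "rz": 0, "gripper": 20}, {"dx": 12, "dy": 24, "dz": -70, "rx": 0, "ry": 0, "rz": 0, "gripper": 20}, {"dx": 27, "dy": 54, "dz": -70, "rx": 0, "ry": 0, "rz": 0, "gripper": 20}, {"dx": 43, "dy": 85, "dz": -70, "rx": 0, "ry": 0, "rz": 0, "gripper": 20}, {"dx": 58, "dy": 115, "dz": -70, "rx": 0, "ry": 0, "rz": 0, "gripper": 20}, {"dx": 72, "dy": 143, "dz": -70, "rx": 0, "ry": 0, "rz": 0, "gripper": 20}, {"dx": 81, "dy": 160, "dz": -70, "rx": 0, "ry": 0, "rz": 0, "gripper": 20}, {"dx": 83, "dy": 164, "dz": -60, "rx": 0, "ry": 0, "rz": 0, "gripper": 20}, {"dx": 83, "dy": 164, "dz": -40, "rx": 0, "ry": 0, "rz": 0, "gripper": 20}, {"dx": 83, "dy": 164, "dz": -30, "rx": 0, "ry": 0, "rz": 0, "gripper": 20}, {"dx": 83, "dy": 164, "dz": -30, "rx": 0, "ry": 0, "rz": 0, "gripper": 20}])

```text
t: 18.0
tcp_pos: [0.4184, -0.2331, 0.0614]
orientation: [1.501, -2.759, -0.002]
wrist_force: [-1.2, -0.8, -2.0]
grip_width: 0.0306
grip_force: 59.6
```

```bash
python3 - <<'E'
from h import *
c=get("wrist");im=c["image"];T=read_state()["tcp_pos"]
print(move([.42,-.234,.0381],237),[np.round(proj(c,p)) for p in [(.42,-.234,.003),(T[0],T[1],T[2]-.035)]])
cv2.imwrite("pics/w9.png",im)
E
```

```text
(array([-0.2, -1.4, 23.9]), array([0.04, 0.01, 0.11])) [array([316., 215.]), array([318., 229.])]
```

View pics/w9.png

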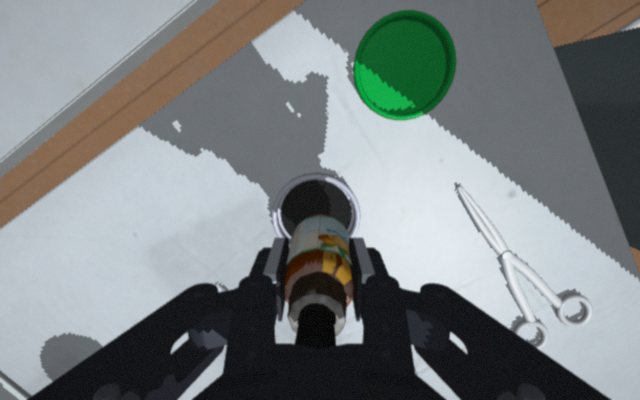

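Bottle base sits about 6 mm behind the tool centre: its front edge is at row 214 and the tray centre at (316,215). I shift for that, then lower.

Call:
send_rows(rows=[{"dx": 6, "dy": -2, "dz": 0, "rx": 0, "ry": 0, "rz": 0, "gripper": 20}, {"dx": 6, "dy": -2, "dz": 10, "rx": 0, "ry": 0, "rz": 0, "gripper": 20}, {"dx": 6, "dy": -2, "dz": 18, "rx": 0, "ry": 0, "rz": 0, "gripper": 20}, {"dx": 6, "dy": -2, "dz": 22, "rx": 0, "ry": 0, "rz": 0, "gripper": 20}, {"dx": 6, "dy": -2, "dz": 24, "rx": 0, "ry": 0, "rz": 0, "gripper": 20}, {"dx": 6, "dy": -2, "dz": 25, "rx": 0, "ry": 0, "rz": 0, "gripper": 20}, {"dx": 6, "dy": -2, "dz": 25, "rx": 0, "ry": 0, "rz": 0, "gripper": 20}])

```text
t: 18.75
tcp_pos: [0.4164, -0.2392, 0.038]
orientation: [1.501, -2.759, -0.001]
wrist_force: [-4.9, 3.1, 14.3]
grip_width: 0.0301
grip_force: 61.2
```

```bash
python3 - <<'E'
from h import *
w=get("wrist")["image"];s=get("side")["image"];c=get("scene")["image"]
cv2.imwrite("pics/m10.png",np.hstack([cv2.resize(w[150:350,220:420],(390,390)),cv2.resize(s[240:320,290:370],(390,390),interpolation=cv2.INTER_CUBIC)]))
E
```

```text
(no output)
```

View pics/m10.png

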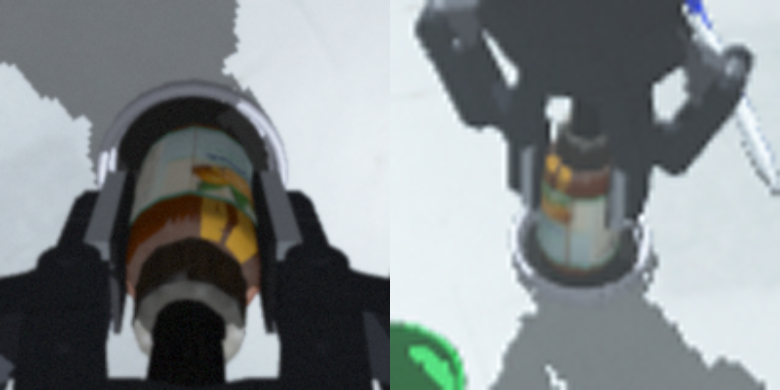

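The iodine bottle stands inside the second tray. I release, rise and go above the dropper; from here I measure numerically, as the picture allowance is used up.

Call:
send_rows(rows=[{"dx": 0, "dy": 0, "dz": -1, "rx": 0, "ry": 0, "rz": 0, "gripper": 60}, {"dx": 0, "dy": 0, "dz": -1, "rx": 0, "ry": 0, "rz": 0, "gripper": 60}, {"dx": 0, "dy": 0, "dz": -1, "rx": 0, "ry": 0, "rz": 0, "gripper": 60}, {"dx": 0, "dy": 0, "dz": -1, "rx": 0, "ry": 0, "rz": 0, "gripper": 60}, {"dx": 0, "dy": 0, "dz": -1, "rx": 0, "ry": 0, "rz": 0, "gripper": 60}, {"dx": 0, "dy": 0, "dz": -40, "rx": 0, "ry": 0, "rz": 0, "gripper": 60}, {"dx": 0, "dy": 0, "dz": -80, "rx": 0, "ry": 0, "rz": 0, "gripper": 60}, {"dx": 0, "dy": 0, "dz": -120, "rx": 0, "ry": 0, "rz": 0, "gripper": 60}, {"dx": -224, "dy": -63, "dz": -120, "rx": 0, "ry": 0, "rz": 0, "gripper": 60}, {"dx": -224, "dy": -63, "dz": -120, "rx": 0, "ry": 0, "rz": 0, "gripper": 60}, {"dx": -224, "dy": -63, "dz": -120, "rx": 0, "ry": 0, "rz": 0, "gripper": 60}, {"dx": -224, "dy": -63, "dz": -120, "rx": 0, "ry": 0, "rz": 0, "gripper": 60}, {"dx": -224, "dy": -63, "dz": -120, "rx": 0, "ry": 0, "rz": 0, "gripper": 60}, {"dx": -224, "dy": -63, "dz": -120, "rx": 0, "ry": 0, "rz": 0, "gripper": 60}, {"dx": -224, "dy": -63, "dz": -120, "rx": 0, "ry": 0, "rz": 0, "gripper": 60}, {"dx": -224, "dy": -63, "dz": -120, "rx": 0, "ry": 0, "rz": 0, "gripper": 60}])

```text
t: 20.5
tcp_pos: [0.5906, -0.0863, 0.1571]
orientation: [1.5, -2.759, -0.001]
wrist_force: [0.6, -0.1, 0.1]
grip_width: 0.0601
grip_force: 0.0
```

```bash
python3 - <<'E'
from h import *
c=get("wrist");im=c["image"];T=read_state()["tcp_pos"];print(T)
for z in (0,.05,.08): print(z,np.round(proj(c,(T[0],T[1],z))))
def comps(im,x0,y0,x1,y1):
    g=cv2.cvtColor(im,cv2.COLOR_BGR2HSV);d=((g[...,0]<25)&(g[...,1]>90)&(g[...,2]>30)).astype(np.uint8)
    n,l,st,ce=cv2.connectedComponentsWithStats(d)
    for i in range(1,n):
        if st[i][4]>25 and x0<ce[i][0]<x1 and y0<ce[i][1]<y1: print(st[i],ce[i].round(1))
print("wrist");comps(im,240,100,420,320)
s=get("side");print("side");comps(s["image"],300,140,440,320)
for z in (0,.05,.08):print(z,np.round(proj(s,(.591,-.086,z)),1), np.round(proj(s,(.42,-.234,z)),1))
# ascii patch of wrist view (V channel, hue)
g=cv2.cvtColor(im,cv2.COLOR_BGR2HSV)[...,2]
cv2.imwrite("pics/w11.png",im)
for v in range(140,290,5): print(v,' '.join(f"{g[v,u]:3d}" for u in range(270,370,5)))
E
```

```text
[ 0.59058583 -0.08654469  0.15725898]
0 [318. 181.]
0.05 [318. 195.]
0.08 [318. 206.]
wrist
[307 177  26  21 251] [319.5 184.4]
side
0 [378.6 230.6] [328.  291.6]
0.05 [380.5 214.9] [328.6 275.5]
0.08 [381.7 205. ] [328.9 265.4]
140 190 193 191 189 117 190 193 190 189 190 190 191 191 191 194 195 195 196 197 198
145 192 190 192 165 105 110 170 194 192 191 191 189 191 192 194 198 196 199 199 200
150 192 192 194 194 106 103 105 126 192 194 195 193 194 195 195 197 198 199 198 199
155 193 195 194 193 106 104 105 103 101 187 195 194 195 199 197 192 196 200 200 201
160 193 196 192 193 188 103 105 103 105  99 190 196 200 197 200 199 196 200 201 203
165 193 193 192 194 190 102 104 102 105 102 112 194 200 201 198 200 200 203 203 202
170 190 195 193 195 194 184 105 103 104  87  81 169 198 200 199 202 203 204 204 204
175 193 192 193 194 195 194 140 104  82  78  69  85 156 198 201 201 204 201 203 205
180 187 192 193 192 194 197 196 110  42  45  45  50  46 198 202 202 202 205 205 205
185 189 187 191 194 194 192 194 177  41  47  51  48  62 201 201 200 205 203 200 205
190 184 188 193 194 194 197 195
[... 948 characters left out ...]
 205 204 206 209 211 212 216
250 191 192 194 193 195 196 197 198 197 196 197 199 199 203 207 208 208 211 212 212
255 193 191 195 195 196 195 197 197 200 197 190 202 203 205 203 207 208 213 212 213
260 192 193 193 195 196 195 196 197 197 200 197 200 201 202 202 205 206 210 210 213
265 194 192 195 193 193 192 193 196 197 201 199 199 202 203 203 206 207 208 208 209
270 190 190 192 193 194 197 195 195 198 198 200 196 198 199 203 205 206 206 208 208
275 190 190 191 191 193 196 192 196 195 198 198 194 199 200 199 203 202 204 203 209
280 190 189 188 189 190 193 192 195 196 196 194 198 196 195 196 196 197 196 197 198
285 189 190 187 188 191 190 192 191 192 192 190 192 189 186 185 186 185 189 194 201
```

The brown body is centred on column 320 with base near row 181, as predicted within 2 mm, so I descend and grip.

Call:
send_rows(rows=[{"dx": 0, "dy": 1, "dz": 40, "rx": 0, "ry": 0, "rz": 0, "gripper": 60}, {"dx": 0, "dy": 1, "dz": 80, "rx": 0, "ry": 0, "rz": 0, "gripper": 60}, {"dx": 0, "dy": 1, "dz": 115, "rx": 0, "ry": 0, "rz": 0, "gripper": 60}, {"dx": 0, "dy": 1, "dz": 135, "rx": 0, "ry": 0, "rz": 0, "gripper": 60}, {"dx": 0, "dy": 1, "dz": 142, "rx": 0, "ry": 0, "rz": 0, "gripper": 60}, {"dx": 0, "dy": 1, "dz": 142, "rx": 0, "ry": 0, "rz": 0, "gripper": 60}, {"dx": 0, "dy": 1, "dz": 142, "rx": 0, "ry": 0, "rz": 0, "gripper": 15}, {"dx": 0, "dy": 1, "dz": 142, "rx": 0, "ry": 0, "rz": 0, "gripper": 15}, {"dx": 0, "dy": 1, "dz": 142, "rx": 0, "ry": 0, "rz": 0, "gripper": 15}, {"dx": 0, "dy": 1, "dz": 142, "rx": 0, "ry": 0, "rz": 0, "gripper": 15}, {"dx": 0, "dy": 1, "dz": 142, "rx": 0, "ry": 0, "rz": 0, "gripper": 15}, {"dx": 0, "dy": 1, "dz": 142, "rx": 0, "ry": 0, "rz": 0, "gripper": 15}, {"dx": 0, "dy": 1, "dz": 142, "rx": 0, "ry": 0, "rz": 0, "gripper": 15}])

```text
t: 21.9
tcp_pos: [0.5915, -0.0855, 0.0169]
orientation: [-1.501, 2.758, -0.003]
wrist_force: [-1.7, 0.5, 7.1]
grip_width: 0.0237
grip_force: 58.5
```

```bash
python3 - <<'E'
from h import *
c=get("wrist");im=c["image"];cv2.imwrite("pics/w12.png",im);T=read_state()["tcp_pos"]
print([np.round(proj(c,(T[0],T[1],z))) for z in (0,.05,.08)])
g=cv2.cvtColor(im,cv2.COLOR_BGR2HSV);d=((g[...,0]<25)&(g[...,1]>90)&(g[...,2]>30)).astype(np.uint8)
n,l,st,ce=cv2.connectedComponentsWithStats(d)
for i in range(1,n):
    if st[i][4]>40 and 240<ce[i][0]<420: print(st[i],ce[i].round(1))
print(move([.4478,-.0798,T[2]+.003],237))
E
```

```text
[array([318., 241.]), array([318., 294.]), array([317., 350.])]
[ 292  232   54   56 1472] [319.6 262.2]
(array([ 73.3, 123.8,  -3.3]), array([-0.13,  0.03,  0.1 ]))
```

```bash
python3 - <<'E'
import cv2
im=cv2.imread("pics/w12.png")
for v in range(196,250,3): print(v,[tuple(int(x) for x in im[v,u]) for u in (298,308,318,328,338)])
E
```

```text
196 [(118, 115, 108), (120, 115, 111), (119, 117, 111), (118, 114, 109), (119, 116, 111)]
199 [(116, 113, 108), (119, 115, 111), (117, 113, 109), (118, 114, 109), (119, 117, 112)]
202 [(118, 114, 110), (118, 115, 109), (118, 113, 109), (118, 114, 109), (119, 116, 109)]
205 [(119, 116, 111), (119, 115, 110), (118, 114, 109), (116, 114, 109), (118, 116, 110)]
208 [(118, 113, 109), (122, 118, 112), (117, 114, 108), (119, 116, 109), (119, 116, 110)]
211 [(121, 114, 109), (120, 115, 110), (118, 114, 109), (120, 116, 111), (117, 115, 109)]
214 [(118, 113, 108), (119, 115, 110), (118, 114, 110), (122, 117, 111), (119, 114, 109)]
217 [(119, 114, 109), (118, 112, 107), (118, 113, 109), (118, 114, 110), (118, 114, 108)]
220 [(120, 115, 110), (119, 114, 110), (107, 104, 101), (120, 114, 109), (118, 114, 109)]
223 [(118, 114, 108), (90, 87, 87), (87, 89, 89), (65, 67, 72), (119, 113, 110)]
226 [(117, 114, 110), (95, 97, 96), (109, 109, 107), (106, 105, 105), (117, 113, 108)]
229 [(120, 115, 110), (109, 108, 107), (109, 109, 106), (108, 107, 104), (112, 110, 105)]
232 [(110, 107, 104), (109, 109, 105), (109, 108, 106), (108, 108, 106), (97, 97, 96)]
235 [(97, 96, 95), (110, 111, 107), (109, 110, 108), (111, 109, 106), (14, 28, 43)]
238 [(95, 96, 92), (109, 109, 106), (101, 103, 99), (109, 108, 107), (9, 23, 40)]
241 [(85, 84, 84), (87, 84, 81), (71, 72, 65), (80, 78, 74), (10, 26, 42)]
244 [(80, 80, 79), (69, 65, 63), (48, 50, 55), (67, 67, 61), (15, 27, 45)]
247 [(97, 96, 93), (27, 33, 48), (2, 21, 44), (8, 23, 43), (21, 34, 47)]
```

The bottle's front edge (row 221) shows it within 2 mm of the tool centre, so I lift, carry to the smallest tray and lower.

Call:
send_rows(rows=[{"dx": 0, "dy": 0, "dz": -20, "rx": 0, "ry": 0, "rz": 0, "gripper": 15}, {"dx": 0, "dy": 0, "dz": -50, "rx": 0, "ry": 0, "rz": 0, "gripper": 15}, {"dx": 0, "dy": 0, "dz": -60, "rx": 0, "ry": 0, "rz": 0, "gripper": 15}, {"dx": 14, "dy": 24, "dz": -60, "rx": 0, "ry": 0, "rz": 0, "gripper": 15}, {"dx": 32, "dy": 54, "dz": -60, "rx": 0, "ry": 0, "rz": 0, "gripper": 15}, {"dx": 50, "dy": 84, "dz": -60, "rx": 0, "ry": 0, "rz": 0, "gripper": 15}, {"dx": 66, "dy": 111, "dz": -60, "rx": 0, "ry": 0, "rz": 0, "gripper": 15}, {"dx": 74, "dy": 124, "dz": -60, "rx": 0, "ry": 0, "rz": 0, "gripper": 15}, {"dx": 74, "dy": 124, "dz": -50, "rx": 0, "ry": 0, "rz": 0, "gripper": 15}, {"dx": 74, "dy": 124, "dz": -35, "rx": 0, "ry": 0, "rz": 0, "gripper": 15}, {"dx": 74, "dy": 124, "dz": -25, "rx": 0, "ry": 0, "rz": 0, "gripper": 15}, {"dx": 74, "dy": 124, "dz": -25, "rx": 0, "ry": 0, "rz": 0, "gripper": 15}])

```text
t: 23.15
tcp_pos: [0.446, -0.0798, 0.0389]
orientation: [1.501, -2.758, -0.002]
wrist_force: [-0.2, 0.2, -0.2]
grip_width: 0.0236
grip_force: 58.9
```

```bash
python3 - <<'E'
from h import *
c=get("wrist");im=c["image"];cv2.imwrite("pics/w13.png",im);T=read_state()["tcp_pos"]
print(move([.4478,-.0798,.0199],237),[np.round(proj(c,p)) for p in [(.4478,-.0798,.003),(.4478,-.0798,.011),(T[0],T[1],T[2]-.0169)]])
g=cv2.cvtColor(im,cv2.COLOR_BGR2GRAY)
for v in range(165,240,3): print(v,' '.join(f"{g[v,u]:3d}" for u in range(270,372,4)))
E
```

```text
(array([-0.8, -1.3, 19.7]), array([ 0.07, -0.01,  0.1 ])) [array([316., 229.]), array([316., 235.]), array([318., 242.])]
165 104 102 103 103 102 103 103 105 104 102 104 102 105 104 105 105 106 189 199 198 198 192 187 198 201 200
168 102 104 101 102 102 103 103 101 104 104 105 103 105 104 104 105 125 190 200 197 200 195 189 195 202 202
171 104 105 104 104 104 101 104 103 103 103 104 104 103 104 103 106 163 198 197 201 201 197 188 195 201 201
174 103 102 105 104 100 105 102 104 106 103 105 103 104 103 102 104 152 199 200 200 201 199 187 193 203 203
177 101 103 104 104 103 104 102 102 105 105 104 104 100 105 102 123 194 198 198 200 200 199 189 193 202 205
180 101 104 105 103 102 103 103 103 103 102 102 103 104 103 118 196 199 197 197 197 199 202 190 193 202 206
183 101 105 103 102 101 103 101 102 105 103 104 103 105 103 111 200 198 197 198 200 198 202 195 194 202 206
186 102 104 103 101 103 103 104 103 102 102 104 103 104 104 126 198 197 197 197 202 200 200 198 197 203 206
189 103 105 105 104 105  99 102 104 101 104 104 103 104 104 102 191 197 199 200 202 200 203 196 195 203 206
192 10
[... 1021 characters left out ...]
  24  39  34  36  40  46 134 177 204 210 211 196 198
222 189 113 102 183 136  32  19  17  14  17  23  33  41  41  28  39  35  35  38  98 202 209 212 196 197 209
225 189 111 154 167 114  35  31  21  21  34  86  98  97  97  90  56  32  39  37  93 194 195 195 196 204 212
228 190 179 167 140 111  39  34  23  33  95 100  99 101 101  99  99  62  35  37  93 178 193 201 206 212 213
231 189 142 180 124 131  39  34  31  89 101  97 100 101  99 100  99  85  27  28  88 172 181 208 209 211 214
234 188 188 172 134 177  37  35  54  90  99  98  98 100  99  99  98 100  20  27  79 173 201 209 209 212 212
237 190 190 160 116 123  60  24  81  90  98  99  98  97  98 100  97  95  21  32  64 123 134 210 212 211 214
```

Call:
send_rows(rows=[{"dx": 2, "dy": -2, "dz": 0, "rx": 0, "ry": 0, "rz": 0, "gripper": 15}, {"dx": 2, "dy": -2, "dz": 8, "rx": 0, "ry": 0, "rz": 0, "gripper": 15}, {"dx": 2, "dy": -2, "dz": 15, "rx": 0, "ry": 0, "rz": 0, "gripper": 15}, {"dx": 2, "dy": -2, "dz": 19, "rx": 0, "ry": 0, "rz": 0, "gripper": 15}, {"dx": 2, "dy": -2, "dz": 20, "rx": 0, "ry": 0, "rz": 0, "gripper": 15}, {"dx": 2, "dy": -2, "dz": 21, "rx": 0, "ry": 0, "rz": 0, "gripper": 15}, {"dx": 2, "dy": -2, "dz": 21, "rx": 0, "ry": 0, "rz": 0, "gripper": 15}])

```text
t: 23.9
tcp_pos: [0.4464, -0.0826, 0.0198]
orientation: [1.501, -2.759, -0.001]
wrist_force: [-4.4, 1.6, 13.1]
grip_width: 0.0235
grip_force: 60.4
```

Contact at exactly floor height (3 mm above the desk pose), so I release and retreat.

Call:
send_rows(rows=[{"dx": 0, "dy": 0, "dz": -1, "rx": 0, "ry": 0, "rz": 0, "gripper": 50}, {"dx": 0, "dy": 0, "dz": -1, "rx": 0, "ry": 0, "rz": 0, "gripper": 50}, {"dx": 0, "dy": 0, "dz": -1, "rx": 0, "ry": 0, "rz": 0, "gripper": 50}, {"dx": 0, "dy": 0, "dz": -1, "rx": 0, "ry": 0, "rz": 0, "gripper": 50}, {"dx": 0, "dy": 0, "dz": -1, "rx": 0, "ry": 0, "rz": 0, "gripper": 50}, {"dx": 0, "dy": 0, "dz": -40, "rx": 0, "ry": 0, "rz": 0, "gripper": 50}, {"dx": 0, "dy": 0, "dz": -90, "rx": 0, "ry": 0, "rz": 0, "gripper": 50}, {"dx": 0, "dy": 0, "dz": -140, "rx": 0, "ry": 0, "rz": 0, "gripper": 50}, {"dx": 0, "dy": 0, "dz": -190, "rx": 0, "ry": 0, "rz": 0, "gripper": 50}, {"dx": 0, "dy": 0, "dz": -240, "rx": 0, "ry": 0, "rz": 0, "gripper": 50}, {"dx": 0, "dy": 0, "dz": -260, "rx": 0, "ry": 0, "rz": 0, "gripper": 50}, {"dx": 0, "dy": 0, "dz": -260, "rx": 0, "ry": 0, "rz": 0, "gripper": 50}, {"dx": 0, "dy": 0, "dz": -260, "rx": 0, "ry": 0, "rz": 0, "gripper": 50}])

```text
t: 25.2
tcp_pos: [0.4468, -0.0827, 0.2789]
orientation: [-1.501, 2.76, -0.0]
wrist_force: [0.7, -0.2, -0.2]
grip_width: 0.05
grip_force: 0.0
```

```bash
python3 - <<'E'
from h import *
c=get("wrist");im=c["image"];cv2.imwrite("pics/w14.png",im)
hs=cv2.cvtColor(im,cv2.COLOR_BGR2HSV);d=((hs[...,0]<25)&(hs[...,1]>80)&(hs[...,2]>30)).astype(np.uint8)
n,l,st,ce=cv2.connectedComponentsWithStats(d)
for i in range(1,n):
    if 40<st[i][4]<4000: print(st[i],ce[i].round(1))
for p in [(.4478,-.0798,.003),(.4478,-.0798,.053),(.4478,-.0798,.08),(.42,-.234,.003),(.42,-.234,.068),(.42,-.234,.1),(.438,.071,.028)]: print(p,np.round(proj(c,p),1))
# eraser/pen: blue
b=((hs[...,0]>105)&(hs[...,0]<130)&(hs[...,1]>120)&(hs[...,2]>60)).astype(np.uint8)
n,l,st,ce=cv2.connectedComponentsWithStats(b)
for i in range(1,n):
    if st[i][4]>15: print("blue",st[i],onz(c,*ce[i],.008).round(3))
# dark/brown/grey silhouette around the dropper tray
g=cv2.cvtColor(im,cv2.COLOR_BGR2GRAY);u0,v0=map(int,proj(c,(.4478,-.0798,.003)))
for v in range(v0-22,v0+26,2): print(v,' '.join(f"{g[v,u]:3d}" for u in range(u0-24,u0+25,2)))
E
```

```text
[   0    0  161  132 3550] [75.3 57.7]
[421   0  28  15 224] [432.2   4.6]
[252  20  30  37 271] [270.9  40.9]
[  0 146  11  13  67] [  3.8 153.7]
[309 154  21  16 139] [319.7 159.9]
[362 225  33  19 161] [376.5 231. ]
[482 346  12  13  76] [487.9 351.2]
[426 373  53  27 318] [448.  390.8]
(0.4478, -0.0798, 0.003) [319.3 161.6]
(0.4478, -0.0798, 0.053) [319.3 169.2]
(0.4478, -0.0798, 0.08) [319.3 174.2]
(0.42, -0.234, 0.003) [270.8  47. ]
(0.42, -0.234, 0.068) [261.4  36.2]
(0.42, -0.234, 0.1) [255.3  29.2]
(0.438, 0.071, 0.028) [382.7 249.2]
blue [265 168  12  14  70] [ 0.514 -0.102]
blue [295 229  18  18 178] [0.528 0.002]
139 183 133 103 100 102  99 100 103 102 105 132 156 178 188 191 190 190 188 186 188 188 186 179 186 189
141 187 176 117 104 101 103 100 102 101 102 104 106 116 138 144 181 190 188 187 187 188 185 181 186 190
143 184 184 128 103 100 102  99 100  97  99  97  98 113 114 102 140 170 188 187 188 188 185 179 185 192
145 184 185 152 103 102 103  99  99  99  95  94  97 110 147 138 113 110 173 187 187 188 185 181 186 189
147 183 184 151 102 102 102  97  94  98  93  83  74
[... 1328 characters left out ...]
 172 145 108  82  94 125 137 137 109  87 102 159 195 191 193 193 194 195 194
175 189 190 189 188 187 190 183 179 162 126  99  91  96  93 103 135 182 187 192 192 194 192 194 195 194
177 190 189 187 188 189 190 189 189 185 177 172 165 161 170 179 191 192 192 191 192 194 195 193 194 193
179 189 190 188 188 189 187 189 189 187 186 187 189 188 187 186 192 192 192 192 193 192 194 195 194 195
181 185 188 190 190 190 190 190 189 187 190 189 192 192 193 190 192 195 194 193 192 194 193 195 196 194
183 186 185 187 190 191 189 190 188 192 191 192 192 189 194 194 192 194 192 194 194 195 197 196 196 197
185 184 188 187 189 189 186 188 192 191 191 193 192 192 194 193 193 194 191 195 195 194 196 197 196 195
```

The dropper stands upright in the smallest tray, the iodine bottle upright in its own. I compare the eraser and pen with the earlier picture and, if they are unmoved, hand in.

```bash
python3 - <<'E'
from h import *
from plant import workorder
def blue(im,c):
    hs=cv2.cvtColor(im,cv2.COLOR_BGR2HSV);b=((hs[...,0]>105)&(hs[...,0]<130)&(hs[...,1]>120)&(hs[...,2]>60)).astype(np.uint8)
    n,l,st,ce=cv2.connectedComponentsWithStats(b)
    return [onz(c,*ce[i],.008) for i in range(1,n) if st[i][4]>15]
c=get("wrist");new=blue(c["image"],c);c["pose"]=np.load("w2.npy");old=blue(cv2.imread("pics/w2.png"),c)
ds=[min(np.linalg.norm(p-q) for q in old) for p in new];print(np.round(ds,4))
if max(ds)<.006: print(workorder.sign_off())
E
```

```text
[0.0013 0.0012]
the job is handed in; nothing more can be done
None
```

All four supplies stand in their own trays (jar in the largest, then roll, iodine bottle and dropper bottle), none fell over, the eraser and pen had not moved (within about 1 mm), and the job was handed in at about 25 s.

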